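# Clamp two specimen cups on the bench shaker

### The arm

A 6-joint arm with a two-finger parallel gripper is mounted at the origin on a cart in front of the work surface, level with it; the furniture and walls round the work are solid. World frame = base frame: x ahead of the robot, y to its left, z up, the work surface at z = 0. Lengths are in m, angles in rad, forces in N, time in s.
With the tool pointing down it reaches from about 0.225 to 0.725 m from the base axis. Payload 3.1 kg.
Tool frame: the origin (TCP) lies midway between the tips of the shut fingers; the grasp point (between the pads) lies 19 mm behind it; z points along the fingers, y is the line along which they close (so a half turn about z gives the same grasp; the last joint's range is limited). The gripper opens to 85 mm and grips with 20 to 120 N. Pads are 22 mm wide; open, the fingers measure 114 mm over their backs; the gripper's body (76 mm by 85 mm) begins 54 mm behind the grasp point. The pads swing forward as they close: fully open they stand 13 mm farther back than shut.
Start: joints at [-1.402, 0.048, 0.099, 1.622, 0, 1.443], TCP at [0.154, -0.502, 0.231] pointing down, gripper open.
Joint ranges: [-2.91, 2.91], [-0.99, 1.94], [-1.21, 1.42], [-2.12, 2.29], [-1.49, 1.47], [-3.14, 3.14]. Speed limits (rad/s): [2.79, 2.79, 3.14, 3.14, 3.14, 3.14].

### API

Orientations are given as a unit quaternion [w, x, y, z].
In Python, from station import status, cams, ctrl gives the robot as it stands.
- The arm moves only by the tool apply_moves, never from a script. Its argument "plan" is a list of rows, each a list of 7 numbers: the shift along the tool's x, y, z scaled (see below), then the turn, a rotation vector about the tool's x, y, z scaled (see below), then the finger opening in mm, from 0 to 85.4. A call has 1 to 10 rows; each row shifts and turns the commanded pose from where the row before left it, along the tool's axes as they then stand; what a row does not reach is not made up. The controller multiplies each number of a shift by 500 mm and each number of a turn by pi rad. A row lasts 1/12 s, in which the tool goes at most 41.7 mm and 7.16 degrees, less where a joint would pass 70% of its speed; a pose out of reach is approached as far as the arm can. A call with a number of a shift or a turn outside -1 to 1 is refused whole. A call with a gripper value outside its range is refused whole. The fingers move at their own pace and stop on an object; "force" is the grip in N (left out, the last holds). Time passes only in rows, so rows that do not move let the fingers close. It gives the time, the measured TCP pose, the force, the opening and the grip force at its end, in the units of the state.
- status.state(): the state, without advancing time (a new reading comes with each control period).
- cams.read_camera(name): name is "scene" or "top" or "wrist"; returns (picture, depth): 384x512x3 uint8, red, green, blue; 384x512 float32, m along the optical axis (not along the pixel's ray), 0 where there is no reading.
- cams.get_calibration(name): a dict with "intrinsics" (3x3 intrinsics, pixels), "position" and "rotation" of the camera in the world; the wrist camera has in their place "T_tool_cam" (4x4, takes a point from camera to tool coordinates, whose origin is the TCP and whose axes are the flange's). Camera axes: x right, y down, z forward; pixel columns grow to the right and rows downward; lengths in m; the calibration is good to about 2 mm. A picture is of the moment at which its call begins: read the wrist's pose just before it. get_calibration takes no time and is no camera call.
- ctrl.sign_off(): hands the job in; it is judged then, once.
The state is a dict: "t": time; "joint_pos": joint angles; "qvel": joint speeds; "joint_efforts": joint torques, N m; "ee_pos": TCP position; "ee_rot": TCP orientation; "ft_force": force on the tool from outside, world axes, zero at the start; "moment": the same for the moment, N m; "opening": finger opening in m; "finger_force": force on a finger pad.
Only numpy, scipy, OpenCV 4.12 (cv2) and the standard library are available. Lean on these libraries where they do the work, as an engineer would, in place of code of your own. Each camera call takes 0.05 s, during which the arm holds its last target. There are 200 camera calls.

### The job

Two lidded specimen cups, one red and one yellow, stand loose on the platform of the white bench shaker and must be secured before it is switched on. Slide the loose crossbar on the right along its rails until both cups are held snugly, upright, between it and the fixed crossbar on the left; then swing its orange clamping lever round as far as it goes, so that it lies along the bar and locks it there. Leave the rest of the counter undisturbed.

Things in the scene. Friction and masses are not known exactly. Their poses are not given: they have to be found in the camera images.
- shaker_platform (a point): White bench shaker, fixed; tray 224 x 292 mm with a black mat. Point: centre of the mat's top, 82 mm over the counter. Axes, shared by the bar points: x to its back, y along the rails to its left, z up. Steel rails (10 mm round) run along y at x = -98 and +98 mm, axes 26 mm over the mat, in corner posts 36 mm high at y = -134 and +134 mm; control nose at the front.
- clamp_bar_mid (a point): Movable crossbar: black rubber, 24 mm in diameter, 164 mm long along the shaker's x, with a grey end block (26 x 32 mm, top 44 mm over the mat) on each rail. Point: on the bar's axis, mid-length, 26 mm over the mat. Its outer (right) face is 12 mm from there towards -y and can be pushed anywhere along its length.
- clamp_bar (a joint): Position of the movable bar along the rails, m: 0 at the far right, growing to the left (+y of the shaker), at most 0.165. Unlocked it slides with about 2.5 N of friction and 12 N s/m of damping and stays where it is left; with its lever locked it is braked and can hardly be moved.
- stop_bar_mid (a point): The other crossbar, of the same shape, on the left, set and locked beforehand (its orange lever lies along it, as both should at the end). Point: on its axis, mid-length, 26 mm over the mat. The cups are about 56 mm across where the bars touch them: with both cups touching both bars the bar axes are 80 mm apart.
- clamp_lever (a joint): Angle of the movable bar's orange lever about its upright stud, rad: 0 points to the shaker's right (-y, unlocked), 1.57 is its stop, to the back (+x) along the bar (locked). It turns anticlockwise seen from above with 0.14 N m of friction, stiffer over the last 0.35 rad, where it presses a brake pad on the front rail (up to 6 N at its end), and stays where it is left.
- clamp_lever_pivot (a point): Top of the orange lever's hub (21 mm in diameter), on its turning axis, over the front end block of the movable bar: 98 mm towards -x from the bar's middle, 86 mm over the mat. This frame turns with the lever; the handle points along its -y.
- clamp_lever_end (a point): Centre of the free end of the orange lever, 52 mm from its axis and 87 mm over the mat: a round handle 12 mm thick that rises gently from the hub. The end is higher than the cups, with free space below it down to the bars. This frame turns with the lever.
- cup_red_mid (a point): Specimen cup with a red screw lid, loose on the mat between the bars: 68 mm high, lid 68 mm across and 14 mm high, body tapering from 60 mm under the lid to the foot, about 90 g. Point: on its axis, half-way up, 34 mm over the mat. The bars pass under the lid and touch the body.
- cup_yellow_mid (a point): The same cup with a yellow lid, beside the red one along the shaker's x (either may be the farther back); point as for the red one.
- cup_waiting_mid (a point): A third cup, red lid, that stands on the counter and is not part of the work; point 34 mm over its foot. Not to be disturbed.
- bench_timer_mid (a point): Flat white digital timer, 66 x 66 x 16 mm, lying on the counter; the point is its centre, 8 mm up. Not to be disturbed.
- stain_bottle_mid (a point): Dark violet dropper bottle, 38 mm in diameter and 96 mm high, standing on the counter; the point is half-way up. Not to be disturbed.
There are look-alikes about, which are no part of the job. Leave any green look-alike of the part that bears cup_red_mid alone.

How it is judged:
On the way, in this order (a step that is already met when the one before it is completed fails the run):
1. the movable bar has been slid up to the cups: both stand upright between the two bars, with at most about 3 mm of play (y of clamp_bar_mid in the frame of stop_bar_mid above -0.083 m and y of cup_red_mid in the frame of clamp_bar_mid between 0.03 and 0.048 m and x of cup_red_mid in the frame of shaker_platform between -0.078 and 0.078 m and z of each of cup_red_mid, cup_yellow_mid in the frame of shaker_platform below 0.04 m and angle between each of cup_red_mid, cup_yellow_mid's own z axis and vertical below 0.12 rad and y of cup_yellow_mid in the frame of clamp_bar_mid between 0.03 and 0.048 m and x of cup_yellow_mid in the frame of shaker_platform between -0.078 and 0.078 m), for 0.2 s.
2. with the bar still there, its lever is turned to the locked position (all of step 1 and value of joint clamp_lever above 1.25 rad), for 0.2 s.
At the end, for the whole second after the job is handed in: Both cups stand upright (within 0.12 rad) on the mat between the two bars, whose axes are no more than 83 mm apart (cups held with less than about 3 mm of play); the movable bar's lever is turned to at least 1.25 rad of its 1.57; all is at rest (all of step 2 and linear speed of each of cup_red, cup_yellow below 0.02 m/s); the robot touches nothing.
It fails at once if a cup on the shaker is tipped (angle between any of cup_red_mid, cup_yellow_mid's own z axis and vertical above 0.5 rad).
It fails at once if the spare cup is moved by more than 20 mm (distance of cup_waiting_mid from where it was at the start of the episode above 0.02 m).
It fails at once if the timer is moved by more than 20 mm (distance of bench_timer_mid from where it was at the start of the episode above 0.02 m).
It fails at once if the stain bottle is moved by more than 20 mm (distance of stain_bottle_mid from where it was at the start of the episode above 0.02 m).
It also fails if it takes over 45 s, if anything falls off the work surface, if the arm or the gripper's body presses on something with over 40 N, if the wrist force passes 120 N, or if a joint passes its speed limit or range.

## Working session

There is one attempt and no reset: what is moved stays moved. The work goes in short steps, Python scripts to look and compute and a tool call to move; the robot and the scene stay as the last step left them, time stands still between calls to the robot, and variables do not carry over. Pictures are saved under pics/ and viewed, at most 10 in all, crops included, and the job is handed in when it is done.

Besides the shell and the picture viewer there is one more tool, called as name(argument=value, ...) on one line, values as JSON. apply_moves: Moves the arm, as the interface text tells. Its arguments: {"type":"object","properties":{"plan":{"type":"array","items":{"type":"array","items":{"type":"number"}}},"force":{"type":"number"}},"required":["plan"]}

```bash
mkdir -p pics; python3 - <<'E'
from station import status,cams
import cv2,numpy as np
s=status.state(); print(s)
for n in ["scene","top"]:
    p,d=cams.read_camera(n); np.savez(f"{n}0.npz",p=p,d=d)
    cv2.imwrite(f"pics/{n}0.png",p[:,:,::-1]); c=cams.get_calibration(n); print(n,c)
print(cams.get_calibration("wrist"))
a=[cv2.imread(f"pics/{n}0.png") for n in ["scene","top"]]
E
```

```text
{'t': 0.0, 'joint_pos': array([-1.40179431e+00,  4.87185470e-02,  9.75965672e-02,  1.62196963e+00,
       -2.21203106e-05,  1.44298685e+00]), 'qvel': array([ 6.76344870e-04, -9.26162964e-04, -6.76567115e-04,  7.88578690e-04,
       -7.13763944e-05,  9.73400425e-04]), 'joint_efforts': array([-4.00668041e-04, -3.38774443e+01,  3.20018506e+01,  2.00332253e-02,
       -1.47135702e-04,  4.38727710e-06]), 'ee_pos': array([ 0.15342314, -0.50145649,  0.23013325]), 'ee_rot': array([-1.14717239e-03,  9.89007410e-01,  1.47861509e-01, -3.46933099e-05]), 'ft_force': array([ 0.57047552,  0.15108694, -0.23443217]), 'moment': array([-0.03553731, -0.03486443, -0.03448281]), 'finger_force': 0.0, 'opening': 0.08502410796745302}
scene {'intrinsics': array([[420.7144782 ,   0.        , 251.70419476],
       [  0.        , 420.7144782 , 189.41201695],
       [  0.        ,   0.        ,   1.        ]]), 'position': array([-0.12750415,  0.82782002,  0.64289782]), 'rotation': array([ 0.17946938, -0.28161313,  0.80750371, -0.48623301])}
top {'intrinsics': array([[436.90462962,   0.        , 252.81064026],
       [  0.        , 436.90462962, 191.26920242],
       [  0.        ,   0.        ,   1.        ]]), 'position': array([0.28355378, 0.05406195, 1.49227485]), 'rotation': array([ 0.05878046, -0.70157673,  0.70870273, -0.04555649])}
{'intrinsics': array([[321.57732472,   0.        , 253.28292977],
       [  0.        , 321.57732472, 193.36899119],
       [  0.        ,   0.        ,   1.        ]]), 'T_tool_cam': array([[ 1.75118144e-04, -9.45733089e-01, -3.24944447e-01,
         8.37840133e-02],
       [ 9.99999946e-01,  2.56120896e-04, -2.06508748e-04,
         3.78612789e-04],
       [ 2.78527219e-04, -3.24944393e-01,  9.45733083e-01,
        -1.43788449e-01],
       [ 0.00000000e+00,  0.00000000e+00,  0.00000000e+00,
         1.00000000e+00]])}
```

View pics/scene0.png

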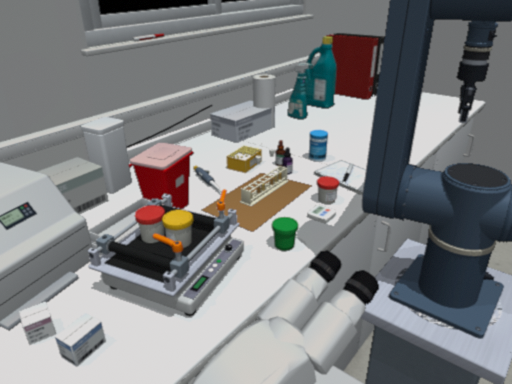

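View pics/top0.png

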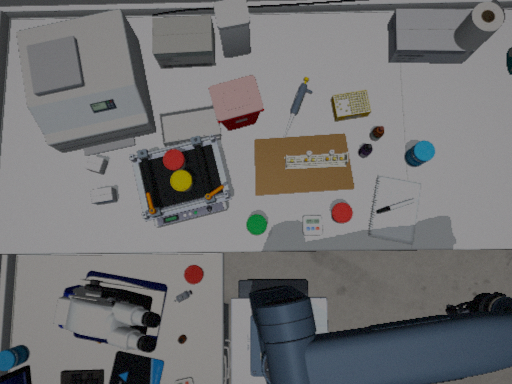

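Scene: shaker at left; red lid about (150,215), yellow (178,222). Top: red lid (174,160), yellow (181,181), right orange lever (215,192), left orange lever (150,203). A green look-alike cup is at (257,224) and the spare red cup at (342,213). Next I'll confirm with an enlarged crop and measure.

```bash
cat > h.py <<'E'
import numpy as np,cv2
from scipy.spatial.transform import Rotation as R
from station import status,cams
def rot(q): 
    q=np.asarray(q); return q if q.shape==(3,3) else R.from_quat(q[[1,2,3,0]]).as_matrix()
def pose(n,s=None):
    c=cams.get_calibration(n)
    if n=="wrist":
        T=np.eye(4);T[:3,:3]=rot(s["ee_rot"]);T[:3,3]=s["ee_pos"];T=T@c["T_tool_cam"];return c["intrinsics"],T[:3,3],T[:3,:3]
    return c["intrinsics"],np.array(c["position"]),rot(c["rotation"])
def plane(P,u,v,z):
    K,p,M=P; r=M@np.linalg.inv(K)@np.array([u,v,1.]); return p+r*(z-p[2])/r[2]
def dep(P,u,v,d):
    K,p,M=P; return p+M@(np.linalg.inv(K)@np.array([u,v,1.])*d)
def proj(P,X):
    K,p,M=P; q=K@(M.T@(np.asarray(X)-p)); return q[:2]/q[2]
def blobs(img,lo,hi,amin=15):
    hsv=cv2.cvtColor(img,cv2.COLOR_RGB2HSV); m=cv2.inRange(hsv,lo,hi)
    n,l,st,ce=cv2.connectedComponentsWithStats(m)
    return [(ce[i],st[i],l==i) for i in range(1,n) if st[i][4]>=amin]
E
python3 - <<'E'
from h import *
for n in ["top","scene"]:
    f=np.load(n+"0.npz");p,d=f["p"],f["d"];P=pose(n)
    for nm,lo,hi in [("red",(0,200,120),(4,255,255)),("yel",(22,200,120),(32,255,255)),("ora",(7,200,120),(20,255,255)),("grn",(50,150,60),(75,255,255))]:
        for c,s,m in blobs(p,lo,hi):
            pts=np.array([dep(P,u,v,d[v,u]) for v,u in np.argwhere(m)])
            print(n,nm,c.round(1),s, np.median(pts,0).round(3), np.percentile(pts[:,2],[5,95]).round(3))
            if nm=="ora":
                (cx,cy),wh,a=cv2.minAreaRect(np.argwhere(m)[:,::-1].astype(np.float32)); print("  ",cx,cy,wh,a)
p=np.load("top0.npz")["p"];cv2.imwrite("pics/c1.png",cv2.resize(p[125:235,120:240,::-1],None,fx=5.4,fy=5.4,interpolation=cv2.INTER_CUBIC))
E
```

```text
top red [193.7 274. ] [186 266  16  17 131] [ 0.223  0.295 -0.087] [-0.093 -0.083]
top yel [180.3 180.2] [170 170  21  21 345] [0.521 0.305 0.15 ] [0.146 0.154]
top ora [214.9 191.2] [208 185  15  14  50] [0.482 0.195 0.171] [0.164 0.177]
   215.07249450683594 190.94422912597656 (3.7802066802978516, 18.230350494384766) 52.4314079284668
top ora [149.  200.9] [146 193   7  16  46] [0.454 0.397 0.17 ] [0.165 0.176]
   148.91177368164062 200.6470947265625 (15.764815330505371, 2.9104273319244385) 75.96376037597656
top grn [256.3 224.1] [247 215  20  19 301] [0.388 0.07  0.068] [0.063 0.074]
scene yel [232.9 164.1] [229 160  10   9  45] [ 0.807 -0.199  0.022] [0.012 0.036]
scene yel [177.1 219.1] [162 210  31  19 436] [0.516 0.311 0.149] [0.143 0.151]
scene ora [221.6 201.9] [218 191   7  19  72] [0.469 0.218 0.166] [0.156 0.172]
   221.0 200.0 (18.0, 6.0) 90.0
scene ora [169.  242.2] [154 234  28  18 170] [0.441 0.399 0.167] [0.156 0.173]
   167.0890655517578 242.5959014892578 (30.547739028930664, 10.18257999420166) 20.556045532226562
scene grn [284.5 232.2] [273 218  24  32 589] [0.377 0.088 0.062] [0.016 0.068]
scene grn [198.9 282.8] [194 278  11  10  41] [0.412 0.357 0.051] [0.05  0.053]
```

View pics/c1.png

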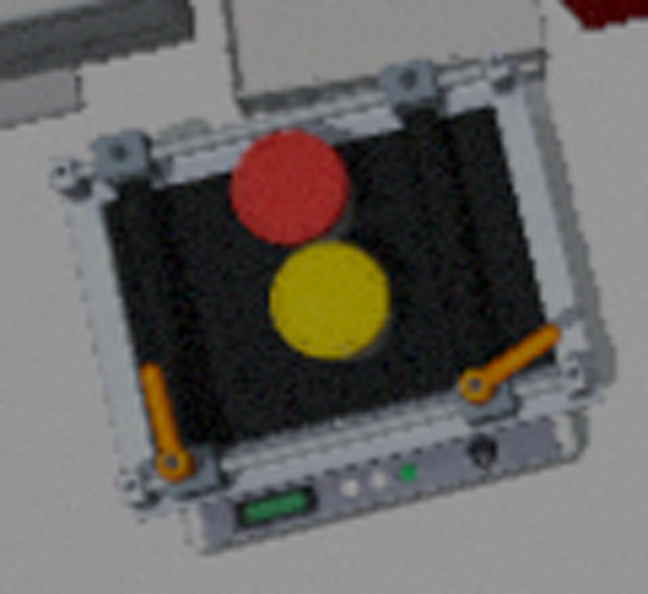

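Crop: red lid (290,187), yellow (330,300); movable (right) bar's lever has its hub at (475,385) and tip at (555,333), unlocked; the left bar's lever lies along its bar. Only these cups stand on the shaker, so they are the ones meant; the green cup and the spare red one stand on the counter.

```bash
cat > geo.py <<'E'
from h import *
P=pose("top")
def c(u,v,z): return plane(P,120+u/5.4,125+v/5.4,z)
posts=np.array([c(65,172,.118),c(503,72,.118),c(135,488,.118),c(573,373,.118)])
E
python3 - <<'E'
from geo import *
print(posts.round(4)); C=posts.mean(0)
yv=(posts[0]-posts[1]+posts[2]-posts[3]);xv=posts[0]-posts[2]+posts[1]-posts[3]
print("sizes (.268,.196)",np.linalg.norm(yv)/2,np.linalg.norm(xv)/2)
yaw=np.arctan2(yv[1],yv[0])-np.pi/2; yaw2=np.arctan2(xv[1],xv[0]);print("yaws",yaw,yaw2)
a=yaw
ex=np.array([np.cos(a),np.sin(a),0]);ey=np.array([-np.sin(a),np.cos(a),0])
f=lambda X:np.array([(X-C)@ex,(X-C)@ey]).round(4)
for n,X in dict(red=c(290,187,.15),yel=c(330,300,.15),hub=c(475,385,.168),tip=c(555,333,.172),hubL=c(173,462,.168),tipL=c(152,370,.172),blkR=c(410,80,.126),blkL=c(122,152,.126)).items(): print(n,X.round(4),f(X))
print(C)
E
```

```text
[[0.6053 0.4689 0.118 ]
 [0.6633 0.2062 0.118 ]
 [0.4149 0.4214 0.118 ]
 [0.4801 0.164  0.118 ]]
sizes (.268,.196) 0.2672736422201984 0.19209126617074
yaws 0.232707921952636 0.23543358409125556
red [0.5871 0.3268 0.15  ] [0.0477 0.0008]
yel [0.5199 0.3024 0.15  ] [-0.0234 -0.0075]
hub [0.4667 0.2157 0.168 ] [-0.0951 -0.0796]
tip [0.4954 0.1699 0.172 ] [-0.0777 -0.1308]
hubL [0.4246 0.3868 0.168 ] [-0.0966  0.0966]
tipL [0.4769 0.3991 0.172 ] [-0.0429  0.0965]
blkR [0.657  0.2609 0.126 ] [ 0.1004 -0.0795]
blkL [0.6152 0.4327 0.126 ] [0.0994 0.0973]
[0.5408954  0.31510102 0.118     ]
```

apply_moves(plan=[[0, 0, 0, 0, 0, -0.038, 0], [0, 0, 0, 0, 0, -0.038, 0], [0, 0, 0, 0, 0, -0.038, 0], [0, 0, 0, 0, 0, -0.038, 0], [0, 0, 0, 0, 0, -0.038, 0], [0, 0, 0, 0, 0, -0.038, 0], [0, 0, 0, 0, 0, -0.038, 0], [0, 0, 0, 0, 0, -0.038, 0], [0, 0, 0, 0, 0, -0.038, 0], [0, 0, 0, 0, 0, -0.038, 0]])

```text
t: 0.93
ee_pos: [0.1535, -0.5017, 0.2306]
ee_rot: [-0.001, 0.733, 0.68, 0.0]
ft_force: [-0.2, -0.0, 0.6]
opening: 0.0002
finger_force: 0.0
```

apply_moves(plan=[[0, 0, 0, 0, 0, -0.034, 0], [0, 0, 0, 0, 0, -0.033, 0], [0, 0, 0, 0, 0, -0.033, 0], [0, 0, 0, 0, 0, 0, 0], [0, 0, 0, 0, 0, 0, 0]])

```text
t: 1.35
ee_pos: [0.1535, -0.5018, 0.2308]
ee_rot: [-0.0, 0.621, 0.784, 0.0]
ft_force: [0.4, -0.6, 0.4]
opening: 0.0001
finger_force: 0.0
```

apply_moves(plan=[[0.05, 0.05, 0, 0, 0, 0, 0], [0.05, 0.05, 0, 0, 0, 0, 0], [0.05, 0.05, 0, 0, 0, 0, 0], [0.05, 0.05, 0, 0, 0, 0, 0], [0.05, 0.05, 0, 0, 0, 0, 0], [0.05, 0.05, 0, 0, 0, 0, 0], [0.05, 0.05, 0, 0, 0, 0, 0], [0.05, 0.05, 0, 0, 0, 0, 0], [0.05, 0.05, 0, 0, 0, 0, 0], [0.05, 0.05, 0, 0, 0, 0, 0]])

```text
t: 2.18
ee_pos: [0.3393, -0.1993, 0.2313]
ee_rot: [0.0, 0.621, 0.784, 0.0]
ft_force: [0.3, 0.7, -0.2]
opening: 0.0003
finger_force: 0.0
```

apply_moves(plan=[[0.05, 0.05, 0, 0, 0, 0, 0], [0.05, 0.05, 0, 0, 0, 0, 0], [0.05, 0.05, 0, 0, 0, 0, 0], [0.05, 0.05, 0, 0, 0, 0, 0], [0.05, 0.05, 0, 0, 0, 0, 0], [0.05, 0.05, 0, 0, 0, 0, 0], [0.05, 0.05, 0, 0, 0, 0, 0], [0.05, 0.05, 0, 0, 0, 0, 0], [0.05, 0.05, 0, 0, 0, 0, 0], [0.05, 0.05, 0, 0, 0, 0, 0]])

```text
t: 3.02
ee_pos: [0.5245, 0.1021, 0.2311]
ee_rot: [0.0, 0.621, 0.784, -0.0]
ft_force: [0.4, -0.3, 0.3]
opening: 0.0
finger_force: 0.0
```

apply_moves(plan=[[0.04, 0.04, 0, 0, 0, 0, 0], [0.04, 0.04, 0, 0, 0, 0, 0], [0.04, 0.04, 0, 0, 0, 0, 0], [0.03, 0.03, 0, 0, 0, 0, 0], [0.029, 0.003, 0, 0, 0, 0, 0], [0, 0, 0, 0, 0, 0, 0], [0, 0, 0, 0, 0, 0, 0]])

```text
t: 3.6
ee_pos: [0.5769, 0.2053, 0.231]
ee_rot: [-0.0, 0.62, 0.785, -0.001]
ft_force: [0.1, -1.0, 0.2]
opening: 0.0001
finger_force: 0.0
```

```bash
cat >> h.py <<'E'
C=np.array([.5409,.3151,.082]);A=.234
F=np.array([[np.cos(A),np.sin(A),0],[-np.sin(A),np.cos(A),0],[0,0,1]])
def toS(X): return F@(np.asarray(X)-C)
E
python3 - <<'E'
from h import *
s=status.state(); print(s["ee_pos"],toS(s["ee_pos"]),s["joint_pos"].round(2), (rot(s["ee_rot"])[:,0]@F.T).round(3))
p,d=cams.read_camera("wrist");cv2.imwrite("pics/w1.png",p[:,:,::-1]);np.savez("w1.npz",p=p,d=d)
E
```

```text
[0.57686948 0.20527625 0.23101893] [ 0.00952432 -0.11517094  0.14901893] [ 0.23  0.28  0.36  1.65 -0.    1.57] [-0.     1.    -0.001]
```

View pics/w1.png

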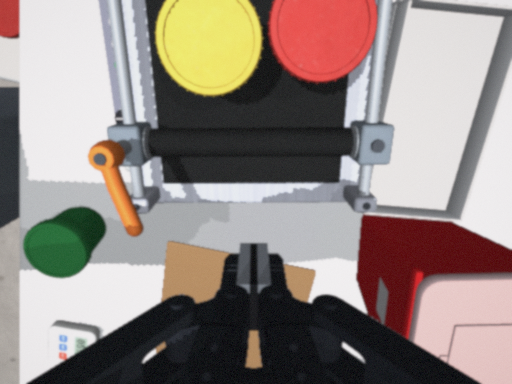

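Wrist view: movable bar at row ~142 (cols 150–352), its hub (103,157), lever tip (134,231), cups at (209,38) and (323,22); fingers at (253,270), right of the bar.

```bash
python3 - <<'E'
from h import *
s=status.state();P=pose("wrist",s)
for n,u,v,z in [("bar",252,142,.113),("blk",378,145,.126),("hub",103,157,.168),("tip",134,229,.172),("yel",209,38,.15),("red",323,22,.15),("post",366,204,.118),("post",144,206,.118)]:
    print(n,toS(plane(P,u,v,z)).round(4))
d=np.load("w1.npz")["d"]
for u,v in [(252,142),(378,145),(103,157),(250,180),(250,195)]: print(toS(dep(P,u,v,d[v,u])).round(4))
E
```

```text
bar [ 0.0084 -0.0782  0.031 ]
blk [ 0.1066 -0.0783  0.044 ]
hub [-0.0891 -0.0783  0.086 ]
tip [-0.0735 -0.1284  0.09  ]
yel [-0.0186 -0.0055  0.068 ]
red [0.0531 0.0036 0.068 ]
post [ 0.1058 -0.1305  0.036 ]
post [-0.0843 -0.1323  0.036 ]
[ 0.0084 -0.0768  0.0387]
[ 0.1051 -0.0776  0.0479]
[-0.0878 -0.0777  0.0887]
[ 0.0063 -0.1191  0.0022]
[ 0.0062 -0.1353 -0.0013]
```

apply_moves(plan=[[0, 0, 0.04, 0, 0, 0, 0], [0, 0, 0.05, 0, 0, 0, 0], [0, 0, 0.05, 0, 0, 0, 0], [0, 0, 0.05, 0, 0, 0, 0], [0, 0, 0.04, 0, 0, 0, 0], [0, 0, 0.036, 0, 0, 0, 0], [0, 0, 0, 0, 0, 0, 0]])

```text
t: 4.23
ee_pos: [0.574, 0.2027, 0.0936]
ee_rot: [-0.003, 0.621, 0.784, -0.004]
ft_force: [-1.2, -0.6, -1.0]
opening: -0.0001
finger_force: 0.0
```

apply_moves(plan=[[0.01, 0, 0, 0, 0, 0, 0], [0.01, 0, 0, 0, 0, 0, 0], [0.01, 0, 0, 0, 0, 0, 0], [0.01, 0, 0, 0, 0, 0, 0], [0.01, 0, 0, 0, 0, 0, 0], [0.01, 0, 0, 0, 0, 0, 0], [0.01, 0, 0, 0, 0, 0, 0], [0.01, 0, 0, 0, 0, 0, 0], [0.01, 0, 0, 0, 0, 0, 0], [0.01, 0, 0, 0, 0, 0, 0]])

```text
t: 5.07
ee_pos: [0.5663, 0.2541, 0.0985]
ee_rot: [0.0, 0.62, 0.785, 0.0]
ft_force: [1.0, -2.7, 3.7]
opening: 0.0002
finger_force: 1.7
```

apply_moves(plan=[[0.008, 0, 0, 0, 0, 0, 0], [0.008, 0, 0, 0, 0, 0, 0], [0.008, 0, 0, 0, 0, 0, 0], [0.008, 0, 0, 0, 0, 0, 0], [0.008, 0, 0, 0, 0, 0, 0], [0.008, 0, 0, 0, 0, 0, 0], [0.008, 0, 0, 0, 0, 0, 0], [0.008, 0, 0, 0, 0, 0, 0], [0.008, 0, 0, 0, 0, 0, 0], [0, 0, 0, 0, 0, 0, 0]])

```text
t: 5.9
ee_pos: [0.5572, 0.29, 0.0981]
ee_rot: [-0.001, 0.619, 0.785, 0.0]
ft_force: [0.3, -0.5, 0.6]
opening: -0.0
finger_force: 0.6
```

```bash
python3 - <<'E'
from h import *
s=status.state(); print(toS(s["ee_pos"]),s["ft_force"]@F.T)
p,d=cams.read_camera("scene");cv2.imwrite("pics/s2.png",cv2.resize(p[180:310,80:260,::-1],None,fx=4,fy=4,interpolation=cv2.INTER_CUBIC))
E
```

```text
[ 0.01000545 -0.02822724  0.01614104] [ 0.15818203 -0.56402564  0.64472978]
```

View pics/s2.png

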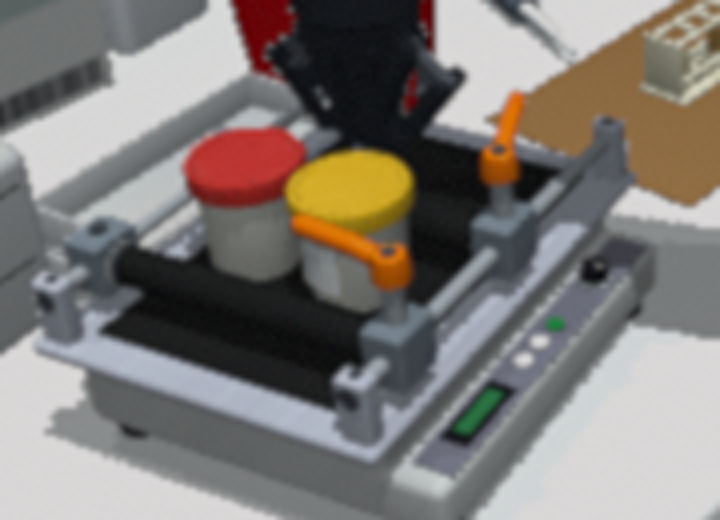

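Crop of the scene: both cups upright (red (245,200), yellow (350,230)), bar pushed to about 20 mm from the end; continuing slowly.

apply_moves(plan=[[0.006, 0, 0, 0, 0, 0, 0], [0.006, 0, 0, 0, 0, 0, 0], [0.006, 0, 0, 0, 0, 0, 0], [0.005, 0, 0, 0, 0, 0, 0], [0.005, 0, 0, 0, 0, 0, 0], [0.004, 0, 0, 0, 0, 0, 0], [0.004, 0, 0, 0, 0, 0, 0]])

```text
t: 6.53
ee_pos: [0.5529, 0.3063, 0.0979]
ee_rot: [-0.0, 0.62, 0.785, -0.001]
ft_force: [0.2, -3.9, 0.9]
opening: 0.0001
finger_force: 1.8
```

apply_moves(plan=[[0.003, 0, 0, 0, 0, 0, 0], [0.003, 0, 0, 0, 0, 0, 0]])

```text
t: 6.7
ee_pos: [0.5522, 0.3091, 0.0978]
ee_rot: [-0.0, 0.62, 0.785, -0.001]
ft_force: [-1.4, -3.3, -0.4]
opening: -0.0
finger_force: 1.7
```

apply_moves(plan=[[0.002, 0, 0, 0, 0, 0, 0], [0.002, 0, 0, 0, 0, 0, 0]])

```text
t: 6.87
ee_pos: [0.5518, 0.311, 0.0978]
ee_rot: [-0.0, 0.62, 0.785, -0.001]
ft_force: [-1.9, -3.9, -0.3]
opening: -0.0004
finger_force: 1.7
```

apply_moves(plan=[[0.002, 0, 0, 0, 0, 0, 0], [0.002, 0, 0, 0, 0, 0, 0]])

```text
t: 7.03
ee_pos: [0.5515, 0.313, 0.0979]
ee_rot: [-0.0, 0.62, 0.785, -0.0]
ft_force: [-1.3, -4.2, -1.6]
opening: -0.0003
finger_force: 1.7
```

```bash
python3 - <<'E'
from h import *
s=status.state(); print(toS(s["ee_pos"]),F@s["ft_force"])
P=pose("wrist",s);p,d=cams.read_camera("wrist");cv2.imwrite("pics/w3.png",p[:,:,::-1]);np.savez("w3.npz",p=p,d=d)
E
```

```text
[ 0.00982348 -0.00454345  0.01592063] [-2.28253822 -3.81926935 -1.5752817 ]
```

View pics/w3.png

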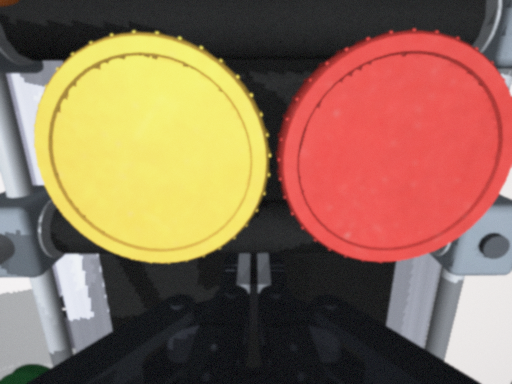

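Wrist view: yellow lid centre (155,147), red (397,147), level with each other; left bar at row ~28, movable bar's block bolt (495,246).

```bash
python3 - <<'E'
from h import *
s=status.state();P=pose("wrist",s)
for n,u,v,z in [("yel",155,147,.15),("red",397,147,.15),("bolt",495,246,.126),("leftbar lower edge",260,58,.108),("rightbar lower edge",260,252,.108)]:
    print(n,toS(plane(P,u,v,z)).round(4))
P=pose("top");p,d=cams.read_camera("top")
for nm,lo,hi in [("yel",(22,200,120),(32,255,255)),("ora",(7,200,120),(20,255,255))]:
    for c,st,m in blobs(p,lo,hi): print(nm,c,toS(plane(P,*c,.15 if nm=="yel" else .171)).round(4))
E
```

```text
yel [-0.0184  0.0618  0.068 ]
red [0.0512 0.0618 0.068 ]
bolt [0.1074 0.017  0.044 ]
leftbar lower edge [0.0124 0.0883 0.026 ]
rightbar lower edge [0.013  0.0042 0.026 ]
```

apply_moves(plan=[[0.002, 0, 0, 0, 0, 0, 0], [0.002, 0, 0, 0, 0, 0, 0]])

```text
t: 7.3
ee_pos: [0.5514, 0.3149, 0.0981]
ee_rot: [0.0, 0.62, 0.785, -0.0]
ft_force: [-1.3, -3.3, -1.6]
opening: 0.0002
finger_force: 1.7
```

apply_moves(plan=[[0.002, 0, 0, 0, 0, 0, 0], [0, 0, 0, 0, 0, 0, 0]])

```text
t: 7.47
ee_pos: [0.5513, 0.3152, 0.0981]
ee_rot: [0.001, 0.62, 0.785, -0.001]
ft_force: [-0.6, -5.8, -1.2]
opening: 0.0001
finger_force: 2.5
```

apply_moves(plan=[[0.002, 0, 0, 0, 0, 0, 0], [0.002, 0, 0, 0, 0, 0, 0], [0, 0, 0, 0, 0, 0, 0]])

```text
t: 7.72
ee_pos: [0.5512, 0.3154, 0.0981]
ee_rot: [0.002, 0.62, 0.784, -0.002]
ft_force: [0.4, -8.9, -0.3]
opening: -0.0
finger_force: 4.2
```

```bash
python3 - <<'E'
from h import *
s=status.state(); print(toS(s["ee_pos"]),F@s["ft_force"])
E
```

```text
[ 0.01013125 -0.00207316  0.01613985] [-1.69757643 -8.78649314 -0.31607694]
```

Force rises with no more travel: both cups are clamped. Back off, lift, and go to the front side of the lever.

apply_moves(plan=[[-0.012, 0, 0, 0, 0, 0, 0], [-0.012, 0, 0, 0, 0, 0, 0], [-0.016, 0, 0, 0, 0, 0, 0], [0, 0, -0.05, 0, 0, 0, 0], [0, 0, -0.06, 0, 0, 0, 0], [0, 0, -0.06, 0, 0, 0, 0], [0, 0, -0.04, 0, 0, 0, 0], [0, 0, 0, 0, 0, 0, 0]])

```text
t: 8.38
ee_pos: [0.5586, 0.2999, 0.2109]
ee_rot: [0.003, 0.62, 0.785, 0.006]
ft_force: [0.4, 0.0, 1.4]
opening: -0.0
finger_force: 0.0
```

apply_moves(plan=[[0, -0.03, 0, 0, 0, 0, 0], [0, -0.05, 0, 0, 0, 0, 0], [0, -0.06, 0, 0, 0, 0, 0], [0, -0.06, 0, 0, 0, 0, 0], [0, -0.05, 0, 0, 0, 0, 0], [0, -0.02, 0, 0, 0, 0, 0], [0, 0, 0, 0, 0, 0, 0]])

```text
t: 8.97
ee_pos: [0.4225, 0.2672, 0.2037]
ee_rot: [-0.0, 0.619, 0.785, 0.001]
ft_force: [0.8, 0.2, -0.3]
opening: 0.0002
finger_force: 0.0
```

```bash
python3 - <<'E'
from h import *
s=status.state(); print(toS(s["ee_pos"]),F@s["ft_force"],s["joint_pos"].round(2))
P=pose("top");p,d=cams.read_camera("top");Pw=pose("wrist",s);w,_=cams.read_camera("wrist")
for n,P,p in [("top",P,p),("wrist",Pw,w)]:
  for nm,lo,hi in [("red",(0,150,90),(5,255,255)),("yel",(22,180,90),(32,255,255)),("ora",(7,180,100),(20,255,255))]:
    for c,st,m in blobs(p,lo,hi,25): print(n,nm,c.round(1),st,toS(plane(P,*c,.171 if nm=="ora" else .15)).round(4))
cv2.imwrite("pics/w4.png",w[:,:,::-1])
E
```

```text
[-0.12625286 -0.01918611  0.12165309] [ 0.86828357  0.04066137 -0.28631599] [ 0.43 -0.02 -0.03  1.57  0.    1.76]
top red [152.8 160.3] [145 154  20  15 166] [0.0618 0.0652 0.068 ]
top red [341.5 212.3] [332 203  20  20 316] [-0.2404 -0.4657  0.068 ]
wrist red [502.2  97.4] [ 486   48   26   95 1514] [0.0204 0.0565 0.068 ]
wrist red [108.9  87. ] [  83   61   53   53 2164] [-0.2105  0.062   0.068 ]
wrist red [485.  313.8] [481 309   9  10  31] [ 0.0467 -0.0982  0.068 ]
wrist ora [368.4  16.6] [ 297    0  144   34 1469] [-0.0702  0.095   0.089 ]
wrist ora [343.    1.1] [334   0  21   4  61] [-0.0832  0.1017  0.089 ]
wrist ora [364.5   0.5] [356   0  18   3  29] [-0.0729  0.102   0.089 ]
wrist ora [322.8 204.6] [ 292  145   53  109 1517] [-0.0854 -0.0032  0.089 ]
```

View pics/w4.png

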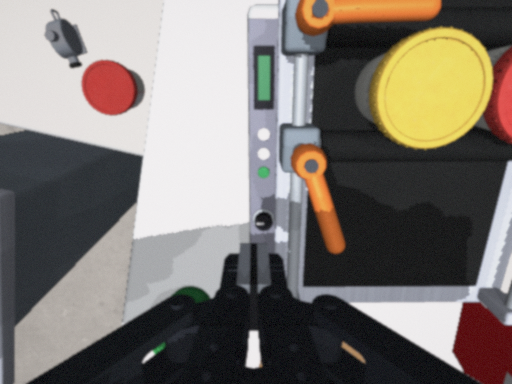

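Wrist view: movable hub (311,164), its lever tip (338,247); locked hub (315,12); yellow lid (431,88) touching-tight between bars; fingers at (253,265), in front of the lever.

```bash
python3 - <<'E'
from h import *
s=status.state(); P=pose("wrist",s)
for n,u,v,z in [("hub",311,164,.168),("hubL",316,12,.168),("tip",338,245,.172),("yel",431,88,.15)]: print(n,toS(plane(P,u,v,z)).round(4))
print(proj(P,s["ee_pos"]))
E
```

```text
hub [-0.0908  0.0203  0.086 ]
hubL [-0.0928  0.0973  0.086 ]
tip [-0.0721 -0.0294  0.09  ]
yel [-0.02    0.0613  0.068 ]
[253.37841986 256.96493139]
```

apply_moves(plan=[[-0.015, 0, 0, 0, 0, 0, 0], [-0.014, 0, 0, 0, 0, 0, 0], [0, 0, 0.034, 0, 0, 0, 0], [0, 0, 0.035, 0, 0, 0, 0], [0, 0, 0.035, 0, 0, 0, 0], [0, 0, 0, 0, 0, 0, 0], [0, 0.02, 0, 0, 0, 0, 0], [0, 0.02, 0, 0, 0, 0, 0], [0, 0.015, 0, 0, 0, 0, 0], [0, 0.01, 0, 0, 0, 0, 0]])

```text
t: 9.9
ee_pos: [0.4603, 0.2609, 0.1524]
ee_rot: [-0.0, 0.62, 0.785, 0.0]
ft_force: [-3.4, 0.1, 0.4]
opening: 0.0001
finger_force: 1.5
```

```bash
python3 - <<'E'
from h import *
s=status.state(); print(toS(s["ee_pos"]),F@s["ft_force"])
E
```

```text
[-0.09099357 -0.0340661   0.07038063] [-3.32688376  0.88094547  0.44563652]
```

apply_moves(plan=[[0.004, 0.006, 0, 0, 0, 0, 0], [0.004, 0.006, 0, 0, 0, 0, 0], [0.004, 0.006, 0, 0, 0, 0, 0], [0.005, 0.007, 0, 0, 0, 0, 0], [0.006, 0.007, 0, 0, 0, 0, 0], [0.006, 0.006, 0, 0, 0, 0, 0], [0.007, 0.005, 0, 0, 0, 0, 0], [0.008, 0.005, 0, 0, 0, 0, 0], [0.008, 0.004, 0, 0, 0, 0, 0], [0, 0, 0, 0, 0, 0, 0]])

```text
t: 10.73
ee_pos: [0.4794, 0.2926, 0.1514]
ee_rot: [0.001, 0.62, 0.785, 0.001]
ft_force: [1.5, -3.1, 1.3]
opening: 0.0001
finger_force: 1.7
```

```bash
python3 - <<'E'
from h import *
s=status.state(); print(toS(s["ee_pos"]),F@s["ft_force"])
P=pose("wrist",s);p,d=cams.read_camera("wrist");cv2.imwrite("pics/w5.png",p[:,:,::-1])
E
```

```text
[-0.06500382 -0.00768159  0.06940963] [ 0.73309125 -3.34250255  1.29537659]
```

View pics/w5.png

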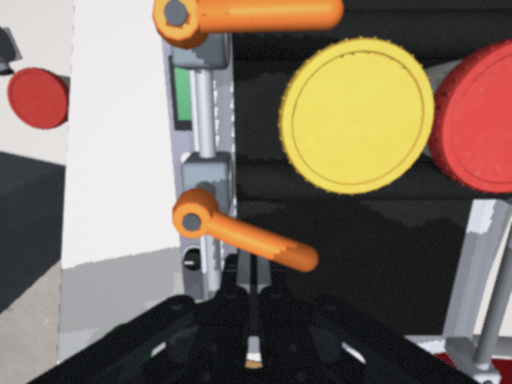

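Wrist view: lever hub (193,218), tip (306,257), turned to about 1.2 rad with the fingers behind it; cups still in place.

apply_moves(plan=[[0.005, 0.003, 0, 0, 0, 0, 0], [0.005, 0.002, 0, 0, 0, 0, 0], [0.005, 0.001, 0, 0, 0, 0, 0], [0.004, 0.001, 0, 0, 0, 0, 0], [0.003, 0, 0, 0, 0, 0, 0], [0, 0, 0, 0, 0, 0, 0]])

```text
t: 11.28
ee_pos: [0.4801, 0.303, 0.1516]
ee_rot: [0.001, 0.62, 0.785, 0.0]
ft_force: [3.2, -5.0, 0.4]
opening: 0.0001
finger_force: 2.9
```

apply_moves(plan=[[0.003, 0, 0, 0, 0, 0, 0], [0.003, 0, 0, 0, 0, 0, 0], [0, 0, 0, 0, 0, 0, 0]])

```text
t: 11.53
ee_pos: [0.48, 0.3044, 0.1517]
ee_rot: [0.003, 0.62, 0.784, -0.001]
ft_force: [5.0, -8.6, 1.4]
opening: 0.0
finger_force: 4.6
```

```bash
python3 - <<'E'
from h import *
s=status.state(); print(toS(s["ee_pos"]),F@s["ft_force"])
E
```

```text
[-0.0616924   0.00375391  0.06965251] [ 2.83072723 -9.48357162  1.38565441]
```

apply_moves(plan=[[0.004, 0, 0, 0, 0, 0, 0], [0.004, 0, 0, 0, 0, 0, 0], [0, 0, 0, 0, 0, 0, 0]])

```text
t: 11.78
ee_pos: [0.48, 0.3048, 0.1517]
ee_rot: [0.006, 0.621, 0.784, -0.003]
ft_force: [5.5, -15.7, 1.9]
opening: -0.0001
finger_force: 8.6
```

apply_moves(plan=[[-0.012, 0, 0, 0, 0, 0, 0], [-0.02, 0, 0, 0, 0, 0, 0], [-0.03, 0, 0, 0, 0, 0, 0], [-0.02, 0, -0.02, 0, 0, 0, 0], [0, 0, -0.05, 0, 0, 0, 0], [0, 0, -0.05, 0, 0, 0, 0], [0, 0, -0.04, 0, 0, 0, 0], [0, 0, 0, 0, 0, 0, 0], [0, 0, 0, 0, 0, 0, 0]])

```text
t: 12.53
ee_pos: [0.4879, 0.2713, 0.2338]
ee_rot: [0.0, 0.62, 0.785, 0.002]
ft_force: [0.1, 0.4, -0.1]
opening: -0.0002
finger_force: 0.0
```

```bash
python3 - <<'E'
from h import *
s=status.state(); print(toS(s["ee_pos"]),F@s["ft_force"])
P=pose("wrist",s);p,d=cams.read_camera("wrist");cv2.imwrite("pics/w6.png",p[:,:,::-1])
E
```

```text
[-0.0617184  -0.03029939  0.15180923] [ 0.22319018  0.31109589 -0.10500419]
```

View pics/w6.png

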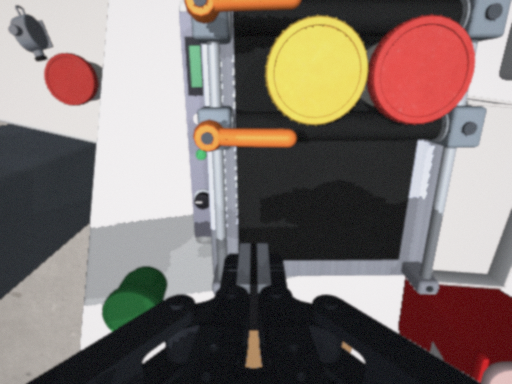

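Wrist view: lever from hub (208,138) to tip (290,138) lies along the bar, parallel to the left one; cups (317,70) and (422,69) upright between bars. Checking bar spacing before handing in.

```bash
python3 - <<'E'
from h import *
from station import ctrl
s=status.state(); P=pose("wrist",s)
f=lambda u,v,z:toS(plane(P,u,v,z))
print((f(492,12,.126)-f(468,128,.126)).round(4),(f(204,4,.168)-f(208,138,.168)).round(4),(f(317,70,.15)-f(468,128,.126)).round(4),(f(422,69,.15)-f(468,128,.126)).round(4),(f(290,138,.172)-f(208,138,.168)).round(4))
E
```

```text
[-0.0006  0.079  -0.    ] [0.0012 0.076  0.    ] [-0.1233  0.0407  0.024 ] [-0.0544  0.0414  0.024 ] [0.0524 0.0007 0.004 ]
```

Spacing about 79 mm, cups 41 mm from the bar, lever at its stop.

```bash
python3 -c "
from station import ctrl; print(ctrl.sign_off())"
```

```text
the job is handed in; nothing more can be done
None
```

I handed the job in: both cups stand upright, held snugly between the bars (axes measured about 79 mm apart), and the orange lever is swung to its stop along the bar. The hand-in gave no verdict. I never moved the arm near the spare cup, timer or stain bottle, but did not re-measure their positions at the end.

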